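# Open the flush discard hatch by its ring pull and sweep the used dish in

### The arm

A 6-joint arm with a two-finger parallel gripper is mounted at the origin on a cart in front of the work surface, level with it; the furniture and walls round the work are solid. World frame = base frame: x ahead of the robot, y to its left, z up, the work surface at z = 0. Lengths are in m, angles in rad, forces in N, time in s.
With the tool pointing down it reaches from about 0.25 to 0.775 m from the base axis. Payload 4 kg.
Tool frame: the origin (TCP) lies midway between the tips of the shut fingers; the grasp point (between the pads) lies 19 mm behind it (robot.hold_point_z is the distance from the TCP to the grasp point, in m); z points along the fingers, y is the line along which they close (so a half turn about z gives the same grasp; the last joint's range is limited). The gripper opens to 94 mm and grips with 3 to 60 N. Pads are 16 mm wide; open, the fingers measure 119 mm over their backs; the gripper's body (75 mm by 177 mm) begins 78 mm behind the grasp point.
Start: joints at [1.03, 0.087, 1.371, -0, 1.684, -0.103], TCP at [0.233, 0.498, 0.206] pointing down, gripper open.
Joint ranges: [-3.1, 3.1], [-0.76, 2.03], [0.27, 2.55], [-1.08, 4.22], [0.17, 2.65], [-2.57, 2.57]. Speed limits (rad/s): [2.79, 2.79, 3.14, 3.14, 3.14, 3.14].

### API

Orientations are given as [roll, pitch, yaw] about the fixed x, y, z axes, in that order (R = Rz(yaw) Ry(pitch) Rx(roll)).
In Python, from bench import readout, imaging, robot gives the robot as it stands.
- The arm moves only by the tool carry_out, never from a script. Its argument "motion" is text: rows parted by semicolons, each of 7 numbers parted by spaces: the shift along the tool's x, y, z each as a share of 200 mm, from -1 to 1, then the turn, a rotation vector about the tool's x, y, z each as a share of 120 degrees, from -1 to 1, then the opening, from 0 (shut) to 1 (fully open). A call has 1 to 12 rows; each row shifts and turns the commanded pose from where the row before left it, along the tool's axes as they then stand; what a row does not reach is not made up. A row lasts 1/8 s, in which the tool goes at most 62.5 mm and 10.7 degrees, less where a joint would pass 70% of its speed; a pose out of reach is approached as far as the arm can. A call with a number of a shift or a turn outside -1 to 1 is refused whole. A call with a gripper value outside its range is refused whole. The fingers move at their own pace and stop on an object; the grip force is fixed at half the most. Time passes only in rows, so rows that do not move let the fingers close. It gives the time, the measured TCP pose, the force, the opening and the grip force at its end, in the units of the state.
- readout.get_obs(): the state, without advancing time (a new reading comes with each control period).
- imaging.snapshot(name): name is "scene" or "top"; returns a dict with "pixels" (420x560x3 uint8, red, green, blue), "fx", "fy", "cx", "cy" (pixels), "dist_coeffs" ([k1, k2, p1, p2, k3] as OpenCV has them; the pictures are not rectified), "R" (3x3) and "t" (3): a world point X has camera coordinates R X + t. Camera axes: x right, y down, z forward; pixel columns grow to the right and rows downward; lengths in m; the calibration is good to about 2 mm. A picture is of the moment at which its call begins. There is no depth.
- robot.close_job(): hands the job in; it is judged then, once.
The state is a dict: "time": time; "joint_positions": joint angles; "qvel": joint speeds; "joint_torque": joint torques, N m; "tool_pos": TCP position; "ee_rot": TCP orientation; "wrist_force": force on the tool from outside, world axes, zero at the start; "wrist_torque": the same for the moment, N m; "width": finger opening in m; "finger_force": force on a finger pad.
Only numpy, scipy, OpenCV 4.12 (cv2) and the standard library are available. Lean on these libraries where they do the work, as an engineer would, in place of code of your own. Each camera call takes 0.05 s, during which the arm holds its last target. There are 200 camera calls.

### The job

The used Petri dish standing on the deck of the grey discard unit has to go into the unit's well. Press down the ribbed heel of the red ring pull so that the ring tips up out of its recess, lift the flush hatch by the ring and swing it fully open, upright or beyond, then push the dish along the deck so that it drops into the well, and leave the hatch standing open. Leave the other things on the bench alone.

Things in the scene. Friction and masses are not known exactly. Their poses are not given: they have to be found in the camera images.
- discard_well: Grey bench unit with a flat white deck without rim, fixed, 230 (x) x 340 (y) x 115 mm high. Origin: centre of its underside; z up, x away from the robot. Square well mouth 160 x 160 mm in the deck, x -100 to +60, y -10 to +150 mm, closed by an aluminium hatch (156 x 156 x 25 mm, about 0.4 kg) flush with the deck. The deck right of the well (y below -10 mm) is plain.
- well_floor (a point): Centre of the floor of the well, 99 mm below the deck top, axes as the unit's.
- well_mouth (a point): Centre of the well's mouth, level with the deck top, axes as the unit's.
- hatch_hinge (a point): Middle of the hatch's hinge line, on the far (+x) edge of the well's mouth at deck level, fixed to the unit, axes as the unit's; the line runs along y. The hatch's free edge is 158 mm from it, on the robot's side when shut. The open hatch's 25 mm thickness stands on the robot's side of the line.
- hatch (a joint): Angle of the hatch in rad: 0 shut and flush, grows as its robot-side edge rises, 1.57 upright, stop at 2.0 (leaning back away from the robot). A stiff friction hinge (about 0.45 N m): it stays at any angle and takes about 5 to 9 N at the ring to lift.
- ring_pull (a joint): Angle of the red ring pull to the hatch in rad: 0 lying in its recess (starts at up to 0.08), grows as it tips up, stop at 1.6. Axle along the unit's y, 85 mm from the hatch hinge on the robot's side, 6 mm below the hatch top, midway along y. A light friction (about 0.03 N m) holds it where it is left; the heel needs about 3 N.
- ring_bow (a point): Centre of the ring's cross bar: round, 10 mm thick, along y, straight for 48 mm, 48 mm from the axle; moves with the ring. Inside the ring is a gap 54 mm wide (y). Lying flat, the bar is on the robot's side of the axle in a narrow groove and cannot be gripped; tipped up it can be pinched from above. Axes: x from bar to axle, y along the bar.
- ring_heel (a point): Pressing point on top of the ring's ribbed heel, a plate 46 mm wide (y) reaching 24 mm from the axle towards the hatch hinge; this point is 15 mm from the axle. Under and beyond it is an open pocket 78 mm wide (y), reaching 45 mm from the axle, floor 18 mm below the hatch top. Pressing the heel down into the pocket tips the ring up to about 1 rad.
- petri_dish: Open glass Petri dish with amber agar, 94 mm across, 18 mm high, 55 g, standing on the deck to the right of the well. Origin at the centre of its underside.
- timer: White countdown timer 60 x 64 x 19 mm lying on the bench; a bystander. Origin at the centre of its underside.
- bottle_orange: White sample bottle with an orange band, 63 mm across, 180 mm high, standing; a bystander. Origin at the centre of its underside.
- bottle_white: Plain white sample bottle, 70 mm across, 240 mm high, standing; a bystander. Origin at the centre of its underside.

How it is judged:
By the outcome, as a careful person would: the job done as asked, in the order asked, and still so for the second after the job is handed in, with the robot touching nothing.
It also fails if it takes over 72 s, if anything falls off the work surface, if the arm or the gripper's body presses on something with over 40 N, if the wrist force passes 120 N, or if a joint passes its speed limit or range.

## Working session

There is one attempt and no reset: what is moved stays moved. The work goes in short steps, Python scripts to look and compute and a tool call to move; the robot and the scene stay as the last step left them, time stands still between calls to the robot, and variables do not carry over. Pictures are saved under pics/ and viewed, at most 10 in all, crops included, and the job is handed in when it is done.

Besides the shell and the picture viewer there is one more tool, called after "Call:" in YAML: its name, and indented under it one key for each argument. carry_out: Moves the arm, as the interface text tells. Its arguments: {"type":"object","properties":{"motion":{"type":"string"}},"required":["motion"]}

```bash
mkdir -p pics; python3 - <<'E'
from bench import readout, imaging, robot
import cv2,pickle
for n in("scene","top"):
    s=imaging.snapshot(n); pickle.dump(s,open(n+'.pkl','wb'))
    cv2.imwrite(f'pics/{n}0.png',s['pixels'][:,:,::-1])
    print(n,s['fx'],s['cx'],s['cy'],s['dist_coeffs'],s['R'],s['t'])
print(readout.get_obs(), robot.hold_point_z)
E
```

```text
scene 520.7820141177733 278.61704357845827 207.57592162475112 [-0.13014607  0.          0.          0.          0.        ] [[ 0.87166544 -0.49008619 -0.00385918]
 [-0.23337717 -0.40813382 -0.88258817]
 [ 0.43096921  0.77022225 -0.47013108]] [-0.45604965  0.20716915  1.33246279]
top 532.6527654430299 280.94796628419806 213.65091681775058 [-0.06727104  0.          0.          0.          0.        ] [[-0.00381878 -0.99993403  0.0108328 ]
 [-0.99121121  0.00235254 -0.13226796]
 [ 0.13223375 -0.01124269 -0.9911548 ]] [-0.02685449  0.54802652  1.31654943]
{'time': 0.1, 'joint_positions': array([ 1.02992373e+00,  8.78840358e-02,  1.37207485e+00,  3.62814271e-06,
        1.68357299e+00, -1.03104035e-01]), 'qvel': array([ 0.00077337, -0.00200146, -0.00292547,  0.00178336,  0.00011742,
       -0.00054621]), 'joint_torque': array([ 2.39851346e-03, -3.41252089e+01, -3.03302372e+01,  7.18778162e-02,
        3.03780392e-02, -8.85000259e-05]), 'tool_pos': array([0.23291416, 0.49772197, 0.20443394]), 'ee_rot': array([-3.13966410e+00, -2.03174104e-04,  2.70382431e+00]), 'wrist_force': array([-0.4593287 ,  0.02328102, -0.39452483]), 'wrist_torque': array([-0.01716957, -0.02108834,  0.02088449]), 'finger_force': 0.0, 'width': 0.09410721818452207} 0.0188
```

View pics/scene0.png

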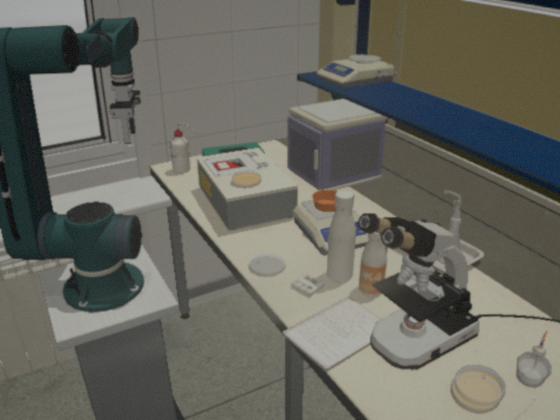

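View pics/top0.png

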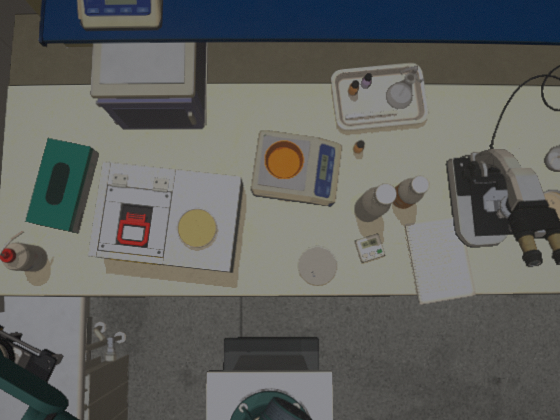

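The unit is at top-view columns 92–243, rows 162–271. The ring is near (133,230) and the dish near (197,228). I'll enlarge that area.

```bash
python3 - <<'E'
import cv2,pickle
s=pickle.load(open('top.pkl','rb'))['pixels'][150:282,84:252,::-1]
cv2.imwrite('pics/c1.png',cv2.resize(s,None,fx=4.5,fy=4.5,interpolation=cv2.INTER_CUBIC))
E
```

```text
(no output)
```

View pics/c1.png

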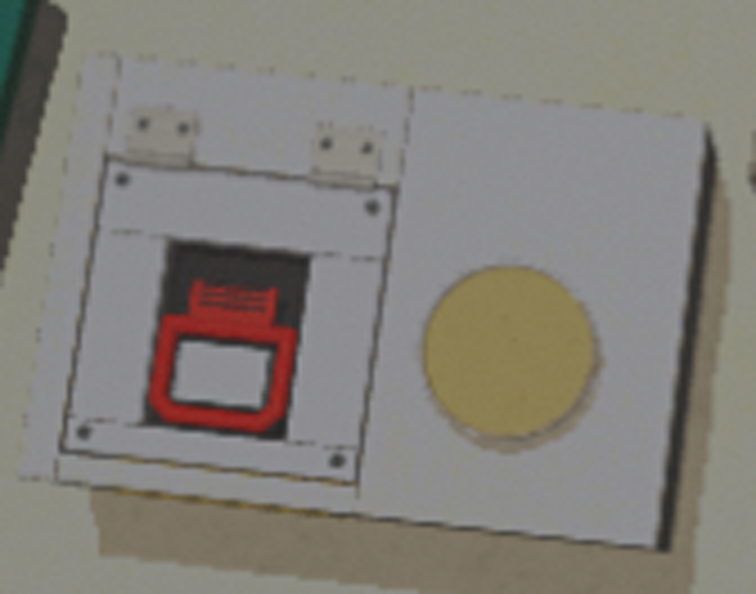

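The crop shows the hatch mouth corners at (106,156), (396,187), (356,484) and (62,451). The deck corners are at (85,52), (708,122), (662,548) and (20,478), and the dish centre is at about (511,352). I'll fit the unit's pose from these.

```bash
cat > h.py <<'E'
import numpy as np,cv2,pickle
from scipy.spatial.transform import Rotation as Ro
def ray(s,uv,z):
    K=np.array([[s['fx'],0,s['cx']],[0,s['fy'],s['cy']],[0,0,1]])
    p=cv2.undistortPoints(np.array(uv,float).reshape(-1,1,2),K,np.array(s['dist_coeffs'])).reshape(-1,2)
    d=np.c_[p,np.ones(len(p))]@np.array(s['R']); c=-np.array(s['R']).T@np.array(s['t'])
    return c+d*((z-c[2])/d[:,2])[:,None]
def crop(p): return (np.array(p,float)+.5)/4.5-.5+[84,150]
E
python3 - <<'E'
from h import *
from scipy.optimize import least_squares
s=pickle.load(open('top.pkl','rb'))
P=ray(s,crop([(85,52),(708,122),(662,548),(20,478),(106,156),(396,187),(356,484),(62,451)]),.115)[:,:2]
U=np.array([(115,170),(115,-170),(-115,-170),(-115,170),(60,150),(60,-10),(-100,-10),(-100,150)])/1e3
f=lambda q:(U@np.array([[np.cos(q[2]),np.sin(q[2])],[-np.sin(q[2]),np.cos(q[2])]])+q[:2]-P).ravel()
r=least_squares(f,[.5,.2,0]);q=r.x;print(q,(r.fun.reshape(-1,2)*1e3).round(1))
R=np.array([[np.cos(q[2]),-np.sin(q[2])],[np.sin(q[2]),np.cos(q[2])]])
W=lambda x,y:(R@[x/1e3,y/1e3]+q[:2]).round(4)
print('heel',W(-10,70),'axle',W(-25,70),'bow',W(-73,70),'hinge',W(60,70))
for z in(.13,):
  d=ray(s,crop([(511,352)]),z)[0,:2];print('dish',d,(R.T@(d-q[:2])))
rr=ray(s,crop([(235,300),(232,325),(222,415)]),.112)[:,:2];print('ringpix unit',(rr-q[:2])@R)
d=np.array([511,352])
for a in [(425,352),(598,352)]: print(ray(s,crop([a]),.13))
E
```

```text
[ 0.53372653  0.25016451 -0.11101221] [[-0.6 -0. ]
 [ 1.6 -0.1]
 [ 0.2  2.6]
 [ 1.   0.1]
 [-0.2  0.1]
 [-0.4 -1.7]
 [-0.9 -1.5]
 [-0.6  0.5]]
heel [0.5315 0.3208] axle [0.5166 0.3225] bow [0.4689 0.3278] hinge [0.6011 0.3131]
dish [0.5022471  0.16994572] [-0.02239867 -0.08321243]
ringpix unit [[-0.00919689  0.06998201]
 [-0.02267158  0.06966872]
 [-0.07084826  0.06816604]]
[[0.5023387  0.21506496 0.13      ]]
[[0.50214855 0.12437121 0.13      ]]
```

Call:
carry_out:
  motion: "0 0 0 0 0 -0.078 0; 0 0 0 0 0 -0.078 0; -0.198 -0.089 0 0 0 0 0; -0.198 -0.089 0 0 0 0 0; -0.198 -0.089 0 0 0 0 0; -0.198 -0.089 0 0 0 0 0; -0.198 -0.089 0 0 0 0 0; -0.198 -0.089 0 0 0 0 0; -0.198 -0.089 0 0 0 0 0; -0.198 -0.089 0 0 0 0 0; 0 0 0 0 0 0 0; 0 0 0 0 0 0 0"

```text
time: 1.6
tool_pos: [0.5316, 0.3217, 0.2049]
ee_rot: [-3.141, -0.002, 3.031]
wrist_force: [0.2, 0.6, 0.3]
width: 0.0001
finger_force: 0.0
```

```bash
cat >> h.py <<'E'
Q=[0.53372653,0.25016451,-0.11101221]
RU=Ro.from_euler('z',Q[2]).as_matrix()
def go(x=None,y=None,z=None,ty=None):
    """unit-frame target in mm (z above deck), ty: 'x'|'y'|deg = wanted tool y dir in unit frame (deg); prints current and needed shares"""
    from bench import readout
    o=readout.get_obs(); R=Ro.from_euler('xyz',o['ee_rot']).as_matrix(); p=np.array(o['tool_pos'])
    u=RU.T@(p-[Q[0],Q[1],.115])*1e3
    print('t',o['time'],'unit mm',u.round(1),'toolaxes in unit',(RU.T@R).round(3).tolist(),'F',o['wrist_force'].round(1),'w',o['width'].round(4) if hasattr(o['width'],'round') else o['width'],'fp',o['finger_force'],'q',o['joint_positions'].round(2))
    if x is None:return
    d=RU@(np.array([x,y,z])-u)
    if ty is not None:
        a=np.deg2rad(ty); Y=RU@[np.cos(a),np.sin(a),0]; Z=np.array([0,0,-1.]); T=np.c_[np.cross(Y,Z),Y,Z]
        rv=Ro.from_matrix(R.T@T).as_rotvec()
        print('turn shares',(np.rad2deg(rv)/120).round(4)); R2=T
        print('shift shares after turn',(R2.T@d/200).round(4))
    print('shift shares now',(R.T@d/200).round(4))
E
python3 -c "
from h import *
go(-10,70,3,90)"
```

```text
t 1.6 unit mm [-10.   70.9  89.9] toolaxes in unit [[-1.0, 0.0, -0.002], [0.0, 1.0, -0.0], [0.002, -0.0, -1.0]] F [0.2 0.6 0.3] w 0.00014956018694607762 fp 0.0 q [ 0.45  0.25  1.19  0.    1.71 -1.01]
turn shares [-0.0001 -0.0008 -0.    ]
shift shares after turn [-1.000e-04 -4.300e-03  4.344e-01]
shift shares now [-0.0008 -0.0042  0.4344]
```

Call:
carry_out:
  motion: "0 0 0.14 0 0 0 0; 0 0 0.14 0 0 0 0; 0 0 0.1 0 0 0 0; 0 0 0.05 0 0 0 0; 0 0 0.015 0 0 0 0; 0 0 0.015 0 0 0 0; 0 0 0.015 0 0 0 0; 0 0 0.015 0 0 0 0; 0 0 0 0 0 0 0"

```text
time: 2.72
tool_pos: [0.5333, 0.3219, 0.1087]
ee_rot: [3.14, 0.003, 3.03]
wrist_force: [1.1, 0.2, 4.7]
width: 0.0005
finger_force: 2.1
```

Call:
carry_out:
  motion: "0 0 0.01 0 0 0 0; 0 0 0.01 0 0 0 0; 0 0 0 0 0 0 0; 0 0 0.01 0 0 0 0; 0 0 0 0 0 0 0"

```text
time: 3.35
tool_pos: [0.5321, 0.3213, 0.1008]
ee_rot: [-3.141, -0.001, 3.03]
wrist_force: [1.1, 0.7, 1.7]
width: 0.0003
finger_force: 1.3
```

```bash
python3 - <<'E'
from h import *
from bench import imaging
go(-10,70,-15,90)
s=imaging.snapshot('top')['pixels'][150:282,84:252,::-1]
cv2.imwrite('pics/c2.png',cv2.resize(s,None,fx=4.5,fy=4.5,interpolation=cv2.INTER_CUBIC))
E
```

```text
t 3.35 unit mm [ -9.5  70.5 -14.2] toolaxes in unit [[-1.0, 0.0, -0.001], [0.0, 1.0, -0.001], [0.001, -0.001, -1.0]] F [1.1 0.7 1.7] w 0.0002834401860788401 fp 1.2609827087726444 q [ 0.45  0.29  1.35 -0.    1.51 -1.01]
turn shares [-0.0002 -0.0003 -0.0001]
shift shares after turn [ 0.0026 -0.0027  0.0042]
shift shares now [ 0.0026 -0.0027  0.0042]
```

Call:
carry_out:
  motion: "0 0 0.008 0 0 0 0; 0 0 0.004 0 0 0 0; 0 0 0 0 0 0 0"

```text
time: 3.78
tool_pos: [0.532, 0.3213, 0.0988]
ee_rot: [-3.141, -0.001, 3.03]
wrist_force: [3.1, 0.1, 1.6]
width: 0.0002
finger_force: 1.0
```

Call:
carry_out:
  motion: "0 0 -0.05 0 0 0 0; 0 0 -0.15 0 0 0 0; 0 0 -0.25 0 0 0 0; 0.0 0 -0.25 0 0 0 0; -0.2 0.2 0 0 0 0 0.3; -0.2 0.2 0 0 0 0 0.3; 0 0.2 0 0 0 0 0.3; 0 0 0 0 0 0 0.3"

```text
time: 4.78
tool_pos: [0.6239, 0.4343, 0.2358]
ee_rot: [-3.139, -0.005, 3.034]
wrist_force: [0.8, -1.1, -0.6]
width: 0.0278
finger_force: 0.0
```

```bash
python3 - <<'E'
from h import *
from bench import imaging
go(-51,70,40,0)
a=imaging.snapshot('top'); pickle.dump(a,open('top2.pkl','wb'))
b=imaging.snapshot('scene'); pickle.dump(b,open('sc2.pkl','wb'))
A=cv2.resize(a['pixels'][180:270,90:190],None,fx=4,fy=4,interpolation=cv2.INTER_CUBIC)
B=cv2.resize(b['pixels'][140:230,190:290],None,fx=4,fy=4,interpolation=cv2.INTER_CUBIC)
cv2.imwrite('pics/c3.png',np.hstack([A,B])[:,:,::-1])
E
```

```text
t 4.775 unit mm [ 69.2 193.  120.8] toolaxes in unit [[-1.0, -0.003, -0.005], [-0.003, 1.0, -0.002], [0.005, -0.002, -1.0]] F [ 0.8 -1.1 -0.6] w 0.027830716990004323 fp 0.0 q [ 0.53  0.6   0.65  0.    1.9  -0.93]
turn shares [-0.0027 -0.001   0.7516]
shift shares after turn [-0.6152 -0.6011  0.404 ]
shift shares now [ 0.6012 -0.6122  0.4083]
```

View pics/c3.png

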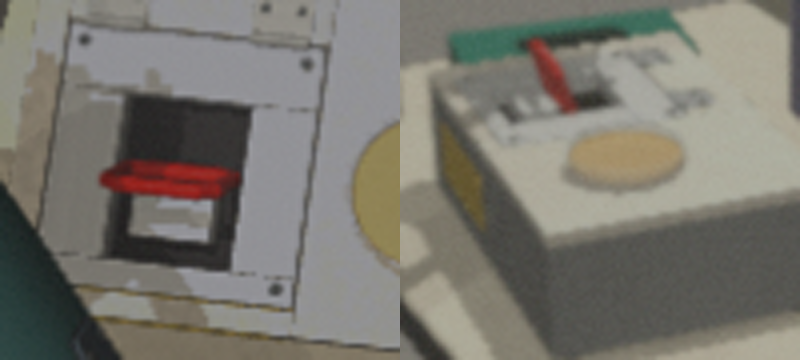

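The ring is tipped up, edge-on in the top view at crop rows 160–197. In the scene view it runs from (537,42) to (572,110). I'll project candidate angles onto both views to find which one fits.

```bash
python3 - <<'E'
from h import *
def proj(s,X):
    K=np.array([[s['fx'],0,s['cx']],[0,s['fy'],s['cy']],[0,0,1]])
    return cv2.projectPoints(np.array(X,float),cv2.Rodrigues(np.array(s['R']))[0],np.array(s['t']),K,np.array(s['dist_coeffs']))[0].reshape(-1,2)
a,b=[pickle.load(open(n,'rb')) for n in('top2.pkl','sc2.pkl')]
def red(s,x0,x1,y0,y1):
    p=s['pixels'].astype(int);m=(p[...,0]>90)&(p[...,0]>2*p[...,1]);q=np.zeros_like(m);q[y0:y1,x0:x1]=m[y0:y1,x0:x1];return q
ma=red(a,90,190,180,270);mb=red(b,190,290,140,230)
for n,m in(('top',ma),('sc',mb)):
    r,c=np.nonzero(m);print(n,'mean',c.mean(),r.mean(),'box',c.min(),c.max(),r.min(),r.max())
from itertools import product
for f in(.9,1.0,1.1,1.2,1.3,1.4,1.5,1.6):
    # ring loop samples: arms y=70+-32, bar; half thickness 5
    L=[]
    for r in np.linspace(0,53,12):
        for y in (np.linspace(-32,32,15) if r>43 else [-32,-27,27,32]):
            for h in(-4,4): L.append([-25-r*np.cos(f)+h*np.sin(f),70+y,-6+r*np.sin(f)+h*np.cos(f)])
    X=np.array(L)/1e3@RU.T+[Q[0],Q[1],.115]
    out=[]
    for s in(a,b):
        p=proj(s,X);out+=[*p.min(0).round(1),*p.max(0).round(1)]
    print(f,np.array(out)[[0,2,1,3,4,6,5,7]])
E
```

```text
top mean 132.22815533980582 224.6601941747573 box 115 147 220 229
sc mean 227.26666666666668 157.6888888888889 box 223 232 150 166
0.9 [114.9 148.4 220.1 237.8 216.2 233.8 151.6 170. ]
1.0 [114.8 148.3 220.  236.  217.3 233.9 150.7 170. ]
1.1 [114.9 148.4 219.9 234.  218.5 233.9 149.8 169.9]
1.2 [114.8 148.4 219.9 231.9 219.8 234.  149.1 169.8]
1.3 [114.9 148.4 219.8 229.7 221.2 234.  148.5 169.7]
1.4 [115.  148.5 219.8 227.4 222.6 234.  148.1 169.6]
1.5 [115.2 148.5 218.7 226.  224.1 234.1 147.8 169.5]
1.6 [115.5 148.6 216.4 226.  225.5 234.1 147.6 169.4]
```

Call:
carry_out:
  motion: "0.132 -0.154 0 0 0 0 0.35; 0.132 -0.154 0 0 0 0 0.35; 0.132 -0.154 0 0 0.0835 0 0.35; 0.132 -0.154 0 0 0 0 0.35"

```text
time: 5.38
tool_pos: [0.5065, 0.3178, 0.2408]
ee_rot: [-3.138, -0.181, 3.026]
wrist_force: [-0.1, -0.8, 0.7]
width: 0.0324
finger_force: 0.0
```

```bash
python3 -c "
from h import *
go(-36.5,70,90,0)"
```

```text
t 5.375 unit mm [-34.6  64.2 125.8] toolaxes in unit [[-0.984, 0.004, -0.18], [0.004, 1.0, -0.003], [0.18, -0.003, -0.984]] F [-0.1 -0.8  0.7] w 0.03244507886211828 fp 0.0 q [ 0.41  0.31  1.05  0.09  1.94 -1.02]
turn shares [-0.0688 -0.0665  0.7459]
shift shares after turn [ 0.0292 -0.0096  0.1789]
shift shares now [-0.0226  0.0298  0.1776]
```

Call:
carry_out:
  motion: "0 0 0 0 -0.0835 0 0.35; 0 0 0 0 0 0.0835 0.35; 0 0 0 0 0 0.0835 0.35; 0 0 0 0 0 0.0835 0.35; 0 0 0 0 0 0.0835 0.35; 0 0 0 0 0 0.0835 0.35; 0 0 0 0 0 0.0835 0.35; 0 0 0 0 0 0.0835 0.35; 0 0 0 0 0 0.0835 0.35; 0 0 0 0 0 0.0835 0.35; 0 0 0 0 0 0 0.35"

```text
time: 6.75
tool_pos: [0.5062, 0.3198, 0.245]
ee_rot: [3.14, -0.001, 1.457]
wrist_force: [0.1, -0.0, 0.7]
width: 0.0331
finger_force: 0.0
```

```bash
python3 -c "
from h import *
go(-36.5,70,60,0)"
```

```text
t 6.75 unit mm [-35.   66.2 130. ] toolaxes in unit [[0.002, 1.0, 0.001], [1.0, -0.002, 0.001], [0.001, 0.001, -1.0]] F [ 0.1 -0.   0.7] w 0.033126398109917764 fp 0.0 q [ 0.47  0.19  1.18 -0.    1.77  0.58]
turn shares [ 0.0006 -0.0003 -0.0011]
shift shares after turn [ 0.0192 -0.0074  0.3499]
shift shares now [ 0.019  -0.0078  0.3499]
```

Descend to z = 22 (0.54 in total) and close.

Call:
carry_out:
  motion: "0.019 -0.0075 0.1 0 0 0 0.35; 0 0 0.15 0 0 0 0.35; 0 0 0.12 0 0 0 0.35; 0 0 0.06 0 0 0 0.35; 0 0 0.06 0 0 0 0.35; 0 0 0.05 0 0 0 0.35; 0 0 0 0 0 0 0.35; 0 0 0 0 0 0 0; 0 0 0 0 0 0 0; 0 0 0 0 0 0 0; 0 0 0 0 0 0 0"

```text
time: 8.12
tool_pos: [0.5058, 0.3253, 0.1363]
ee_rot: [3.141, -0.001, 1.457]
wrist_force: [-1.9, 0.6, 1.1]
width: 0.0091
finger_force: 30.0
```

```bash
python3 -c "
from h import *
go(-36.5,70,22,0)
# arc shares per theta step; bar pinch phi
f=1.33
b=np.array([-85-48*np.cos(f),-6+48*np.sin(f)]);
for t in np.arange(0,1.91,.1):
  c,s_=np.cos(t),np.sin(t); p=np.array([b[0]*c+b[1]*s_, -b[0]*s_+b[1]*c]); 
  if t>0: print(round(t,1),(p+[60,0]).round(1),'rowshare y,z',((p-o)[0]/200).round(3),(-(p-o)[1]/200).round(3))
  o=p
"
```

```text
t 8.125 unit mm [-36.1  71.6  21.3] toolaxes in unit [[0.003, 1.0, 0.0], [1.0, -0.003, 0.001], [0.001, 0.0, -1.0]] F [-1.9  0.6  1.1] w 0.00914869844974593 fp 30.00045955181122 q [0.48 0.22 1.35 0.   1.56 0.59]
turn shares [ 0.0002 -0.0004 -0.0014]
shift shares after turn [-0.0081 -0.0022 -0.0034]
shift shares now [-0.0081 -0.0022 -0.0034]
0.1 [-31.9  50. ] rowshare y,z 0.023 -0.047
0.2 [-26.5  59. ] rowshare y,z 0.027 -0.045
0.3 [-20.1  67.3] rowshare y,z 0.032 -0.042
0.4 [-13.  75.] rowshare y,z 0.036 -0.038
0.5 [-5.2 81.9] rowshare y,z 0.039 -0.035
0.6 [ 3.3 88. ] rowshare y,z 0.043 -0.03
0.7 [12.4 93.2] rowshare y,z 0.045 -0.026
0.8 [21.9 97.5] rowshare y,z 0.048 -0.021
0.9 [ 31.9 100.8] rowshare y,z 0.05 -0.017
1.0 [ 42.1 103.1] rowshare y,z 0.051 -0.012
1.1 [ 52.4 104.4] rowshare y,z 0.052 -0.006
1.2 [ 62.9 104.6] rowshare y,z 0.052 -0.001
1.3 [ 73.3 103.8] rowshare y,z 0.052 0.004
1.4 [ 83.6 101.9] rowshare y,z 0.051 0.009
1.5 [93.7 99.1] rowshare y,z 0.05 0.014
1.6 [103.4  95.2] rowshare y,z 0.049 0.019
1.7 [112.7  90.4] rowshare y,z 0.046 0.024
1.8 [121.5  84.7] rowshare y,z 0.044 0.029
1.9 [129.6  78.1] rowshare y,z 0.041 0.033
```

Call:
carry_out:
  motion: "0.011 0 -0.024 0 0 0 0; 0 0.012 -0.023 0 0 0 0; 0 0.027 -0.045 0 0 0 0; 0 0.032 -0.042 0 0 0 0; 0 0.036 -0.038 0 0 0 0; 0 0.039 -0.035 0 0 0 0; 0 0 0 0 0 0 0"

```text
time: 9.0
tool_pos: [0.5342, 0.3224, 0.1776]
ee_rot: [-3.138, 0.003, 1.456]
wrist_force: [-4.0, -7.0, -5.9]
width: 0.0091
finger_force: 30.0
```

```bash
python3 -c "
from h import *
go(-5,70,63,0)"
```

```text
t 9.0 unit mm [-7.5 71.8 62.6] toolaxes in unit [[0.004, 1.0, -0.003], [1.0, -0.004, -0.003], [-0.003, -0.003, -1.0]] F [-4.  -7.  -5.9] w 0.009056128675168371 fp 30.004952251911163 q [ 0.45  0.26  1.22 -0.    1.66  0.57]
turn shares [-0.0016  0.0017 -0.0019]
shift shares after turn [-0.009   0.0127 -0.0022]
shift shares now [-0.009   0.0127 -0.0022]
```

Call:
carry_out:
  motion: "-0.01 0.043 -0.03 0 0 0 0; 0 0.045 -0.026 0 0 0 0; 0 0.048 -0.022 0 0 0 0; 0 0.05 -0.018 0 0 0 0; 0 0.051 -0.013 0 0 0 0; 0 0.052 -0.008 0 0 0 0; 0 0 0 0 0 0 0"

```text
time: 9.88
tool_pos: [0.5913, 0.3158, 0.2022]
ee_rot: [-3.139, -0.001, 1.457]
wrist_force: [-5.5, -2.6, -2.9]
width: 0.0092
finger_force: 30.0
```

```bash
python3 - <<'E'
from h import *
from bench import imaging
go(52,70,87,0)
a=imaging.snapshot('top')
b=imaging.snapshot('scene')
A=cv2.resize(a['pixels'][130:280,80:230],(400,400),interpolation=cv2.INTER_CUBIC)
B=cv2.resize(b['pixels'][80:220,170:310],(400,400),interpolation=cv2.INTER_CUBIC)
cv2.imwrite('pics/c4.png',np.hstack([A,B])[:,:,::-1])
E
```

```text
t 9.875 unit mm [50.  71.6 87.2] toolaxes in unit [[0.003, 1.0, -0.003], [1.0, -0.003, 0.001], [0.001, -0.003, -1.0]] F [-5.5 -2.6 -2.9] w 0.009176825639198829 fp 30.000987946987152 q [0.4  0.36 1.05 0.   1.73 0.52]
turn shares [-0.0013 -0.0004 -0.0012]
shift shares after turn [-0.0078  0.0102  0.0011]
shift shares now [-0.0078  0.0103  0.0011]
```

View pics/c4.png

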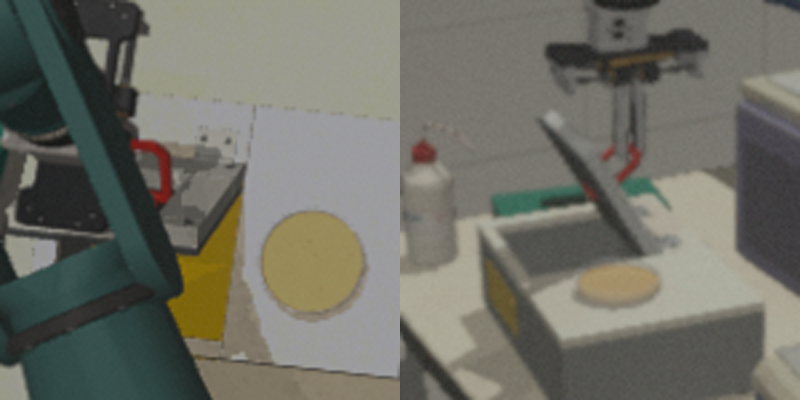

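The hatch is at about 60°, with the ring held in the fingers (scene crop 620,160). I'll carry on.

Call:
carry_out:
  motion: "0 0.052 -0.003 0 0 0 0; 0 0.052 0.002 0 0 0 0; 0 0.051 0.007 0 0 0 0; 0 0.05 0.012 0 0 0 0; 0 0.049 0.016 0 0 0 0; 0 0.046 0.02 0 0 0 0; 0 0.03 0.016 0 0 0 0; 0 0 0 0 0 0 0"

```text
time: 10.98
tool_pos: [0.6583, 0.3082, 0.1903]
ee_rot: [3.139, -0.002, 1.457]
wrist_force: [-3.8, -3.0, 3.6]
width: 0.0089
finger_force: 30.0
```

```bash
python3 - <<'E'
from h import *
from bench import imaging
go(118,70,70,0)
a=imaging.snapshot('top')
b=imaging.snapshot('scene')
A=cv2.resize(a['pixels'][130:280,80:230],(400,400),interpolation=cv2.INTER_CUBIC)
B=cv2.resize(b['pixels'][80:220,170:310],(400,400),interpolation=cv2.INTER_CUBIC)
cv2.imwrite('pics/c5.png',np.hstack([A,B])[:,:,::-1])
E
```

```text
t 10.975 unit mm [117.4  71.5  75.3] toolaxes in unit [[0.003, 1.0, 0.003], [1.0, -0.003, 0.002], [0.002, 0.003, -1.0]] F [-3.8 -3.   3.6] w 0.00889539231472812 fp 30.003588795661926 q [0.36 0.5  0.89 0.   1.75 0.47]
turn shares [ 0.0014 -0.0012 -0.0015]
shift shares after turn [-0.0074  0.003   0.0265]
shift shares now [-0.0074  0.0029  0.0265]
```

View pics/c5.png

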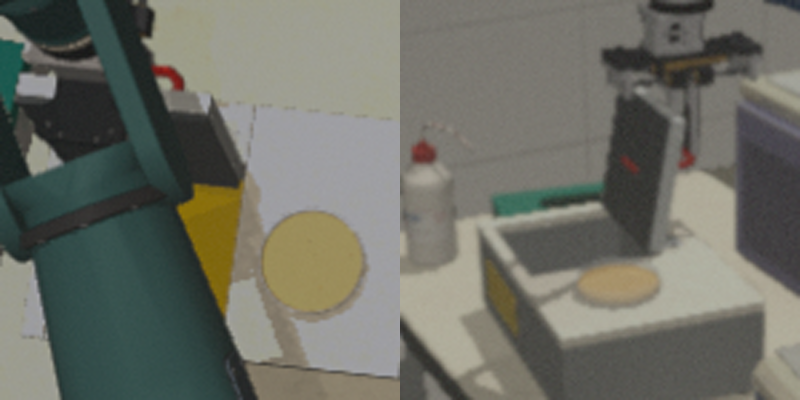

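Call:
carry_out:
  motion: "0 0.03 0.012 0 0 0 0; 0 0.02 0.01 0 0 0 0; 0 0 0 0 0 0 0; 0 0 0 0 0 0 0.25; 0 0 0 0 0 0 0.25; 0 0 0 0 0 0 0.25; 0 0 -0.05 0 0 0 0.25; 0 0 -0.15 0 0 0 0.25; 0 0 -0.2 0 0 0 0.25; 0 0 -0.2 0 0 0 0.25; 0 0 0 0 0 0 0.25"

```text
time: 12.45
tool_pos: [0.668, 0.3071, 0.3073]
ee_rot: [3.135, -0.004, 1.457]
wrist_force: [0.4, -0.0, -0.2]
width: 0.0234
finger_force: 0.0
```

```bash
python3 -c "
from h import *
go(-24,-155,100,90)"
```

```text
t 12.45 unit mm [127.1  71.5 192.3] toolaxes in unit [[0.003, 1.0, 0.006], [1.0, -0.003, 0.004], [0.004, 0.006, -1.0]] F [ 0.4 -0.  -0.2] w 0.023436370861257463 fp 0.0 q [0.35 0.55 0.58 0.   2.01 0.47]
turn shares [ 0.0037  0.001  -0.7513]
shift shares after turn [ 0.7556 -1.1325  0.4616]
shift shares now [-1.1362 -0.7554  0.4527]
```

Call:
carry_out:
  motion: "-0.12 -0.08 0 0 0 0 0; -0.178 -0.118 0 0 0 0 0; -0.178 -0.118 0 0 0 0 0; -0.178 -0.118 0 0 0 0 0; -0.178 -0.118 0 0 0 0 0; -0.178 -0.118 0 0 0 0 0; -0.12 -0.08 0 0 0 0 0; 0 0 0 0 0 0 0"

```text
time: 13.45
tool_pos: [0.4912, 0.0984, 0.3009]
ee_rot: [-3.139, 0.0, 1.455]
wrist_force: [-0.2, 0.2, -0.7]
width: 0.0003
finger_force: 0.0
```

Call:
carry_out:
  motion: "0 0 0 0 0 -0.0835 0; 0 0 0 0 0 -0.0835 0; 0 0 0 0 0 -0.0835 0; 0 0 0 0 0 -0.0835 0; 0 0 0 0 0 -0.0835 0; 0 0 0 0 0 -0.0835 0; 0 0 0 0 0 -0.0835 0; 0 0 0 0 0 -0.0835 0; 0 0 0 0 0 -0.0835 0; 0 0 0 0 0 0 0"

```text
time: 14.7
tool_pos: [0.493, 0.1001, 0.3005]
ee_rot: [-3.142, -0.003, 3.029]
wrist_force: [0.9, 0.8, 0.3]
width: 0.0002
finger_force: 0.0
```

```bash
python3 - <<'E'
from h import *
from bench import imaging
go(-22.5,-158,6,90)
a=imaging.snapshot('top')
b=imaging.snapshot('scene')
A=cv2.resize(a['pixels'][130:280,80:230],(400,400),interpolation=cv2.INTER_CUBIC)
B=cv2.resize(b['pixels'][80:220,170:310],(400,400),interpolation=cv2.INTER_CUBIC)
cv2.imwrite('pics/c6.png',np.hstack([A,B])[:,:,::-1])
E
```

```text
t 14.7 unit mm [ -23.9 -153.7  185.5] toolaxes in unit [[-1.0, 0.001, -0.003], [0.001, 1.0, 0.0], [0.003, -0.0, -1.0]] F [0.9 0.8 0.3] w 0.00020257330145336325 fp 0.0 q [ 0.09 -0.01  1.29  0.    1.87 -1.37]
turn shares [-0.     -0.0014 -0.0005]
shift shares after turn [-0.0069 -0.0216  0.8976]
shift shares now [-0.0094 -0.0216  0.8976]
```

View pics/c6.png

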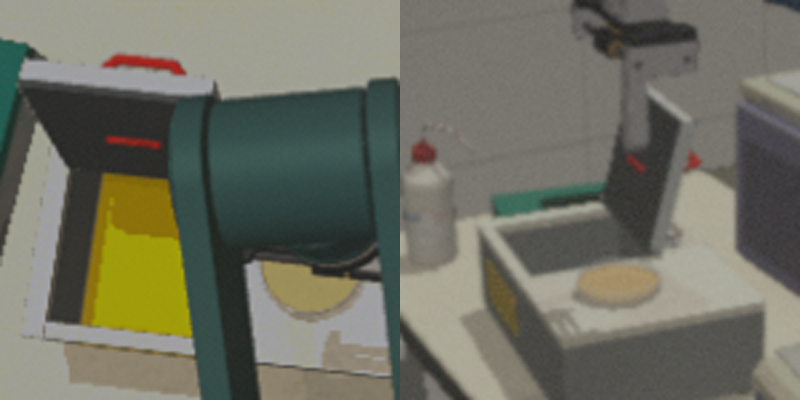

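The hatch stands open past upright and the dish hasn't moved. I'll lower the shut fingers to its right and push.

Call:
carry_out:
  motion: "-0.008 -0.02 0.1 0 0 0 0; 0 0 0.2 0 0 0 0; 0 0 0.2 0 0 0 0; 0 0 0.2 0 0 0 0; 0 0 0.12 0 0 0 0; 0 0 0.05 0 0 0 0; 0 0 0.03 0 0 0 0; 0 0 0 0 0 0 0"

```text
time: 15.8
tool_pos: [0.4946, 0.0952, 0.1227]
ee_rot: [3.141, 0.001, 3.03]
wrist_force: [-0.3, -0.6, 0.1]
width: 0.0008
finger_force: 0.0
```

Call:
carry_out:
  motion: "0 0.04 0 0 0 0 0; 0 0.04 0 0 0 0 0; 0 0.04 0 0 0 0 0; 0 0.04 0 0 0 0 0; 0 0.04 0 0 0 0 0; 0 0.04 0 0 0 0 0; 0 0.04 0 0 0 0 0; 0 0 0 0 0 0 0"

```text
time: 16.8
tool_pos: [0.5003, 0.1514, 0.122]
ee_rot: [3.141, -0.0, 3.031]
wrist_force: [-1.2, -0.9, -0.6]
width: 0.0006
finger_force: 0.0
```

```bash
python3 - <<'E'
from h import *
from bench import imaging
go(-22.5,0,6,90)
a=imaging.snapshot('top')
b=imaging.snapshot('scene')
A=cv2.resize(a['pixels'][130:280,80:230],(400,400),interpolation=cv2.INTER_CUBIC)
B=cv2.resize(b['pixels'][80:220,170:310],(400,400),interpolation=cv2.INTER_CUBIC)
cv2.imwrite('pics/c7.png',np.hstack([A,B])[:,:,::-1])
E
```

```text
t 16.8 unit mm [ -22.3 -101.8    7. ] toolaxes in unit [[-1.0, -0.001, -0.0], [-0.001, 1.0, 0.0], [0.0, 0.0, -1.0]] F [-1.2 -0.9 -0.6] w 0.0005603080214604582 fp 0.0 q [ 0.19  0.06  1.57  0.    1.52 -1.28]
turn shares [ 0.0001 -0.      0.0004]
shift shares after turn [0.0012 0.5092 0.0049]
shift shares now [0.0008 0.5092 0.0051]
```

View pics/c7.png

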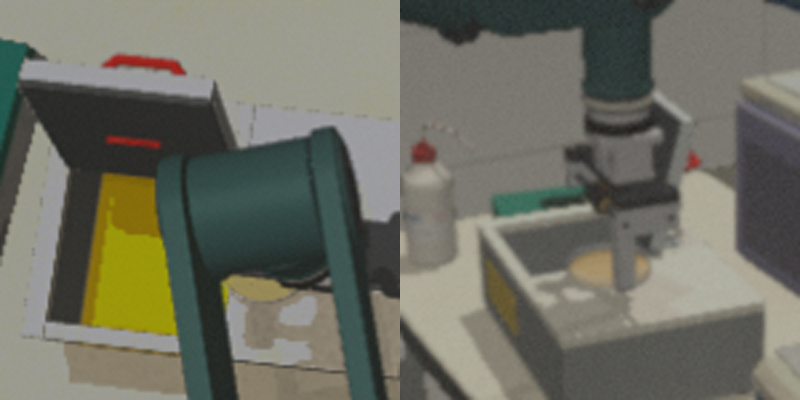

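The dish moves straight ahead of the fingers (scene crop 608,267). I'll keep pushing.

Call:
carry_out:
  motion: "0 0.04 0 0 0 0 0; 0 0.04 0 0 0 0 0; 0 0.04 0 0 0 0 0; 0 0.04 0 0 0 0 0; 0 0.04 0 0 0 0 0; 0 0.04 0 0 0 0 0; 0 0.04 0 0 0 0 0; 0 0.04 0 0 0 0 0; 0 0.04 0 0 0 0 0; 0 0.04 0 0 0 0 0; 0 0 0 0 0 0 0; 0 0 0 0 0 0 0"

```text
time: 18.4
tool_pos: [0.5092, 0.2302, 0.122]
ee_rot: [-3.141, -0.0, 3.03]
wrist_force: [0.7, 0.3, 0.2]
width: 0.001
finger_force: 0.0
```

Call:
carry_out:
  motion: "0 -0.03 -0.1 0 0 0 0; 0 -0.1 -0.2 0 0 0 0; 0 -0.15 -0.25 0 0 0 0; 0 -0.2 -0.25 0 0 0 0; 0 -0.25 0 0 0 0 0; 0 -0.25 0 0 0 0 0; 0 -0.25 0 0 0 0 0; 0 0 0 0 0 0 0; 0 0 0 0 0 0 0"

```text
time: 19.52
tool_pos: [0.482, -0.0132, 0.281]
ee_rot: [3.141, 0.0, 3.03]
wrist_force: [0.4, 0.5, -0.4]
width: 0.0002
finger_force: 0.0
```

```bash
python3 - <<'E'
from h import *
from bench import imaging
go()
a=imaging.snapshot('top')
b=imaging.snapshot('scene')
A=cv2.resize(a['pixels'][130:280,80:230],(400,400),interpolation=cv2.INTER_CUBIC)
B=cv2.resize(b['pixels'][80:220,170:310],(400,400),interpolation=cv2.INTER_CUBIC)
cv2.imwrite('pics/c8.png',np.hstack([A,B])[:,:,::-1])
E
```

```text
t 19.525 unit mm [ -22.3 -267.5  166. ] toolaxes in unit [[-1.0, 0.001, 0.0], [0.001, 1.0, 0.001], [-0.0, 0.001, -1.0]] F [ 0.4  0.5 -0.4] w 0.0001705630717573159 fp 0.0 q [-0.15 -0.07  1.38  0.    1.83 -1.6 ]
```

View pics/c8.png

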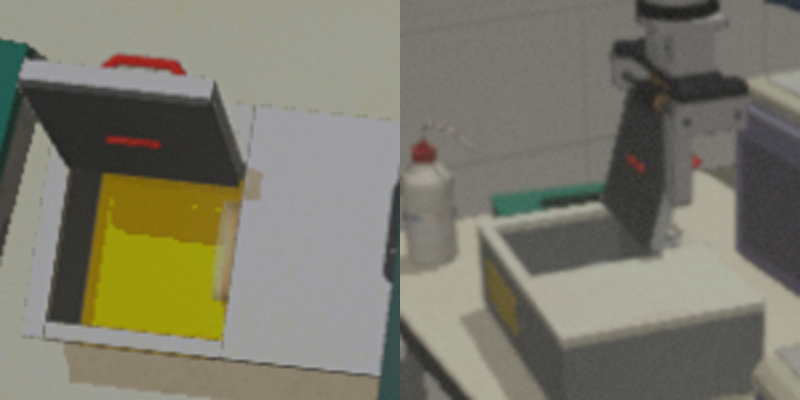

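The dish has dropped into the well but stands steeply against its right wall (crop 212–240, rows 200–300). I'll measure how it leans.

```bash
python3 - <<'E'
from h import *
from bench import imaging
a=imaging.snapshot('top'); pickle.dump(a,open('top3.pkl','wb'))
def u(p,z): return ((ray(a,[p],z)[0]-[Q[0],Q[1],.115])@RU*1e3).round(1)
c=lambda x,y:(80+(x+.5)*.375-.5,130+(y+.5)*.375-.5)
for n,p in (('left low',(214,297)),('left mid',(216,250)),('left top',(222,205)),('right',(238,245)),('topR',(239,200)),('botR',(229,300))):
    print(n,[u(c(*p),z) for z in(.016,.06,.11)])
A=cv2.resize(a['pixels'][190:265,130:190],(480,600),interpolation=cv2.INTER_CUBIC)
cv2.imwrite('pics/c9.png',A[:,:,::-1])
E
```

```text
left low [array([-56.4,  25.6, -99. ]), array([-58.9,  15.7, -55. ]), array([-61.8,   4.5,  -5. ])]
left mid [array([-11.1,  29.8, -99. ]), array([-15.1,  19.8, -55. ]), array([-19.6,   8.5,  -5. ])]
left top [array([ 33.1,  30. , -99. ]), array([ 27.6,  20. , -55. ]), array([21.5,  8.6, -5. ])]
right [array([ -4. ,   9.3, -99. ]), array([ -8.2,  -0.1, -55. ]), array([-13. , -10.7,  -5. ])]
topR [array([ 39.7,  14.2, -99. ]), array([ 34.1,   4.7, -55. ]), array([27.7, -6.1, -5. ])]
botR [array([-57.7,  10.8, -99. ]), array([-60.2,   1.4, -55. ]), array([-63. ,  -9.3,  -5. ])]
```

View pics/c9.png

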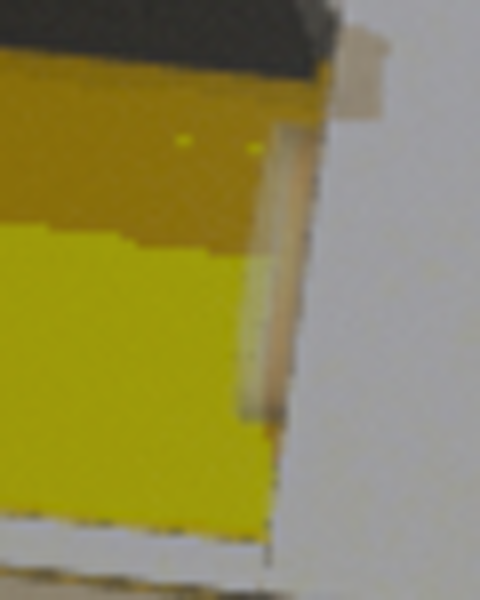

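The dish is wholly inside the well, resting on the floor and leaning about 13° off upright against the right wall. Its top edge is below deck level. The hatch stands open past upright and the arm is clear, so I'm handing in.

```bash
python3 -c "
from bench import robot
print(robot.close_job())"
```

```text
the job is handed in; nothing more can be done
None
```

I handed the job in at about 20 s of robot time: ring tipped up by its heel, hatch lifted by the ring and left standing open past upright, and the dish pushed into the well, where it stands on edge just below deck level, leaning on the right wall instead of lying flat; the hand-in returned no verdict.

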